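# Strip the cheese shredder for the wash

### The job

Strip the mozzarella shredder for the wash: unscrew the hand nut on top of its spindle, which has a left-hand thread, then lift the shredding disc straight off. Lay both on the floor of the sheet pan, the disc flat with its hub up and the nut beside it, not on it. Work by feel: never force the thread, let the nut climb freely as you turn it and do not pull it before it is off the thread; set the parts down rather than dropping them, and leave the other things on the bench where they are.

Things in the scene. Friction and masses are not known exactly. Their poses are not given: they have to be found in the camera images.
- nut_mid (a point): Plain steel hand nut on top of the shredder's middle, loose, 0.16 kg: round skirt 36 mm across and 30.5 mm high, on it an upright grip bar 50 mm long, 14 mm thick, 24 mm high (54.5 mm in all). This point is on its axis, 27 mm above its lower face, 3.5 mm below the bar's foot; x along the bar, y across its flats, z up. Left-hand thread: clockwise from above loosens, counter-clockwise tightens.
- nut_seat (a point): Where the nut is seated at the start, on the axis. It is hand-tight, some tighter than others, pressed by a 25 N spring under the disc: 0.2 to 0.5 N m turn it, so grip firmly. It climbs several mm as it turns; the rate is not given and its play is only 1 mm, so follow by feel: over 8 N of push or pull may strain the thread, and 35 N between nut and spindle spoils it.
- spindle_top (a point): Top of the fixed upright spindle (24 mm over its steep thread), 19 mm above the seat, hidden in the nut at first. The nut is off the thread after 0.28 to 0.42 of a turn (1.8 to 2.6 rad); turning on does no harm and a gentle lift tells. It must then rise 20 mm more to clear the spindle. Let go half-way, it stays as it is.
- disc_hub (a point): Loose aluminium disc, 0.4 kg: plate 203 mm across, 4 mm thick (teeth 2 mm higher), with a round hub 44 mm across that ends 24 mm above the underside. This point is on its axis, 12 mm above the underside; z up. 27 mm bore. Two drive pins on its y axis, 31 mm out, show 2 mm above the plate. With the nut off, the spring holds it 2.5 mm higher; it clears the spindle after 41 mm of lift.
- shredder: Bench shredder, fixed, feed head off: white housing 235 by 225 mm, on it a round aluminium chamber, 225 mm across, its rim 190 mm above the table; the disc lies in it, 8 mm below the rim. Origin on the table under the spindle's axis; -x is the side with the chute (165 mm out), +x has a hinge block (145 mm out, 190 mm high), z up.
- pan_floor (a point): Dark rectangular sheet pan, fixed, on the other half of the bench. This point is in the centre of its floor, 3 mm above the table; z up, y along its longer side. Floor 292 mm (x) by 392 mm (y) inside a rim that ends 25 mm above the table: the disc lies flat with its centre up to 44 mm off the middle in x and 94 mm in y.
- scraper: Bystander: bench scraper, steel blade 120 by 75 mm with a dark wooden grip, lying flat, 22 mm high.
- shaker: Bystander: flour shaker, aluminium can of 66 mm diameter and 100 mm height, upright; origin under its centre.
- tomato_tin: Bystander: large tin of 100 mm diameter and 118 mm height, upright; origin under its centre.
- prep_bowl: Bystander: steel bowl of 124 mm diameter and 55 mm height in front of the shredder's chute; origin under its centre.
- pusher: Bystander: white plastic feed pusher, 52 mm diameter (68 mm at its cap), 122 mm high, standing beside the shredder; origin under its centre.
- pizza_wheel: Bystander: pizza wheel lying along its x, about 200 mm long and 84 mm high at the steel wheel (+x end).
There are look-alikes about, which are no part of the job. There is more than one size of the part that bears nut_mid; the job needs the smaller. Of the things that look like the part that bears disc_hub, the larger one is meant.

How it is judged:
By the outcome, as a careful person would: the job done as asked, in the order asked, and still so for the second after the job is handed in, with the robot touching nothing.
It also fails if it takes over 72 s, if anything falls off the work surface, if the arm or the gripper's body presses on something with over 40 N, if the wrist force passes 120 N, or if a joint passes its speed limit or range.

### The arm

A 7-joint arm with a two-finger parallel gripper is mounted at the origin on the work surface. World frame = base frame: x ahead of the robot, y to its left, z up, the work surface at z = 0. Lengths are in m, angles in rad, forces in N, time in s.
With the tool pointing down it reaches from about 0.4 to 0.85 m from the base axis. Payload 10.4 kg.
Tool frame: the origin (TCP) lies midway between the tips of the shut fingers; the grasp point (between the pads) lies 19 mm behind it; z points along the fingers, x is the direction in which the jaws open and shut, and the axes are right-handed (so a half turn about z gives the same grasp; the last joint's range is limited). The gripper opens to 87 mm and grips with 3 to 60 N. Pads are 19 mm wide; open, the fingers measure 117 mm over their backs; the gripper's body (75 mm by 190 mm) begins 51 mm behind the grasp point.
Start: joints at [1.149, 0.332, -0.065, 1.46, 0.022, 1.35, -0.088], TCP at [0.243, -0.576, 0.223] pointing down, gripper open.
Joint ranges: [-2.6, 2.6], [-0.5, 2.12], [-1.47, 1.34], [0.16, 2.42], [-1.27, 4.41], [0.06, 2.06], [-2.6, 2.6]. Speed limits (rad/s): [2.22, 2.22, 2.79, 2.79, 3.14, 3.14, 3.14].

### API

Orientations are given as a unit quaternion [x, y, z, w].
In Python, from bench import r gives the robot as it stands. The module is installed in compiled form; this text tells all that it offers.
- The arm moves only by the tool play_rows, never from a script. Its argument "commands" is a list of rows, each a list of 7 numbers: the shift along the world's x, y, z in cm, then the turn, a rotation vector about the world's x, y, z in rad, then the finger opening in cm, from 0 to 8.7. A call has 1 to 20 rows; each row shifts and turns the commanded pose from where the row before left it; what a row does not reach is not made up. A row lasts 1/8 s, in which the tool goes at most 62.5 mm and 10.7 degrees, less where a joint would pass 70% of its speed; a pose out of reach is approached as far as the arm can. A call is refused whole if a number of a shift passes 6.25 or a number of a turn 0.188, either way. A call with a gripper value outside its range is refused whole. The fingers move at their own pace and stop on an object; "grip_force" is the grip in N (left out, the last holds). Time passes only in rows, so rows that do not move let the fingers close. It gives the time, the measured TCP pose, the force and the opening at its end, in the units of the state.
- r.read_state(): the state, without advancing time (a new reading comes with each control period).
- r.camera(name): name is "scene" or "top" or "wrist"; returns a dict with "img" (420x560x3 uint8, red, green, blue), "K" (3x3 intrinsics, pixels), "camera_from_world" (4x4, takes a point from world to camera coordinates). Camera axes: x right, y down, z forward; pixel columns grow to the right and rows downward; lengths in m; the calibration is good to about 2 mm. A picture is of the moment at which its call begins. There is no depth.
- r.close_job(): hands the job in, once; it reports no verdict.
The state is a dict: "time": time; "joint_positions": joint angles; "joint_vel": joint speeds; "joint_torque": joint torques, N m; "ee_pos": TCP position; "eef_rot": TCP orientation; "ft_force": force on the tool from outside, world axes, zero at the start; "torque": the same for the moment, N m; "width": finger opening in m.
Only numpy, scipy, OpenCV 4.12 (cv2) and the standard library are available. Lean on these libraries where they do the work, as an engineer would, in place of code of your own. Each camera call takes 0.05 s, during which the arm holds its last target. There are 200 camera calls.

## Working session

There is one attempt and no reset: what is moved stays moved. The work goes in short steps, Python scripts to look and compute and a tool call to move; the robot and the scene stay as the last step left them, time stands still between calls to the robot, and variables do not carry over. Pictures are saved under pics/ and viewed, about 8 in all and at most 12, crops included, and the job is handed in when it is done.

Besides the shell and the picture viewer there is one more tool, called after ">>>" in YAML: its name, and indented under it one key for each argument. play_rows: Moves the arm, as the interface text tells. Its arguments: {"type":"object","properties":{"commands":{"type":"array","items":{"type":"array","items":{"type":"number"}}},"grip_force":{"type":"number"}},"required":["commands"]}

```bash
mkdir -p pics
cat > h.py <<'E'
import numpy as np, cv2
from bench import r
def cam(n,f=None):
    c=r.camera(n)
    if f: cv2.imwrite('pics/'+f,c['img'][:,:,::-1])
    return c
def ray(c,u,v):
    T=np.array(c['camera_from_world']);R=T[:3,:3];o=-R.T@T[:3,3]
    d=R.T@np.linalg.inv(np.array(c['K']))@np.array([u,v,1.]);return o,d
def pt(c,u,v,z):
    o,d=ray(c,u,v);return o+d*(z-o[2])/d[2]
def px(c,p):
    T=np.array(c['camera_from_world']);q=np.array(c['K'])@(T[:3,:3]@np.array(p)+T[:3,3]);return q[:2]/q[2]
E
python3 - <<'E'
from h import *
import pickle
t=cam('top','top.png');s=cam('scene','scene.png')
pickle.dump((t,s),open('c.pkl','wb'))
for c in(t,s):print(ray(c,280,210),c['K'][0][0])
print(r.read_state())
E
```

```text
(array([ 0.2456833 , -0.02000187,  1.39599268]), array([ 0.2025271 ,  0.02690694, -0.97893746])) 494.4025328483817
(array([ 0.96373384, -0.67119361,  1.02899989]), array([-0.38348505,  0.55643361, -0.73715253])) 416.5648058899322
{'time': 0.1, 'joint_positions': array([ 1.14939094,  0.33279868, -0.064714  ,  1.46084237,  0.02160449,
        1.34989489, -0.08848581]), 'joint_vel': array([-8.47118795e-04, -2.17542771e-03,  7.42705759e-04, -2.92163008e-03,
       -7.57158684e-05, -7.11540108e-04, -1.02946234e-03]), 'joint_torque': array([ 1.65097244e-03, -6.24547434e+01,  2.48842308e-02, -3.90722179e+01,
       -6.14157482e-02,  3.65739560e-02,  1.76258422e-04]), 'ee_pos': array([ 0.2425706 , -0.57563982,  0.22184692]), 'eef_rot': array([ 8.33174894e-01, -5.53009228e-01, -5.34610208e-04, -3.21431386e-04]), 'ft_force': array([ 0.27532693, -0.17024217,  0.45480351]), 'torque': array([ 0.07239047, -0.01151741,  0.03366592]), 'width': 0.0873125184269352}
```

View pics/top.png

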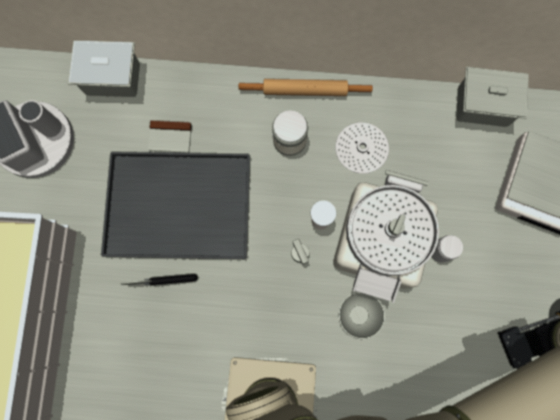

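View pics/scene.png

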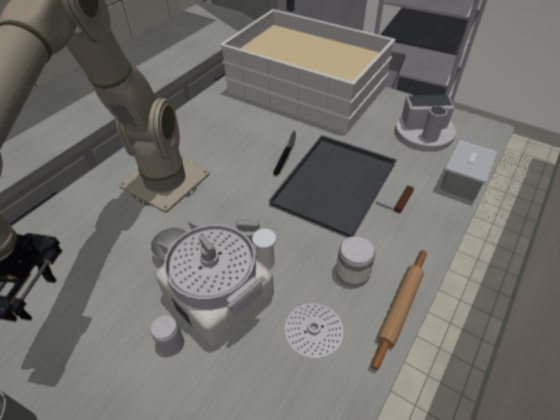

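Run:
```python
from h import *
import pickle
t,s=pickle.load(open('c.pkl','rb'))
a=cv2.resize(t['img'][165:295,330:470],None,fx=4,fy=4,interpolation=3)
b=cv2.resize(s['img'][220:320,150:280],None,fx=4,fy=4,interpolation=3)
a=cv2.resize(a,(400,371));b=cv2.resize(b,(400,308))
o=np.zeros((371,800,3),'uint8');o[:,:400]=a;o[:308,400:]=b
cv2.imwrite('pics/crop.png',o[:,:,::-1])
for n,u,v,z in[('rimc',392.5,230,.19),('spindle nut',392,228,.24),('disc2',362,147,.0),('panTL',110,152,.025),('panTR',250,153,.025),('panBR',248,259,.025),('panBL',102,256,.025),('shaker',323,213,.1),('pusher',451,247,.122),('chute',377,285,.15),('hinge',406,182,.19),('bignut',301,251,.02),('tin',290,127,.118)]:print(n,pt(t,u,v,z).round(3))
```

```text
rimc [ 0.468 -0.268  0.19 ]
spindle nut [ 0.464 -0.256  0.24 ]
disc2 [ 0.745 -0.207  0.   ]
panTL [0.659 0.525 0.025]
panTR [0.69  0.119 0.025]
panBR [0.383 0.094 0.025]
panBL [0.357 0.5   0.025]
shaker [ 0.515 -0.1    0.1  ]
pusher [ 0.449 -0.435  0.122]
chute [ 0.333 -0.244  0.15 ]
hinge [ 0.594 -0.297  0.19 ]
bignut [ 0.419 -0.051  0.02 ]
tin [0.743 0.008 0.118]
```

View pics/crop.png

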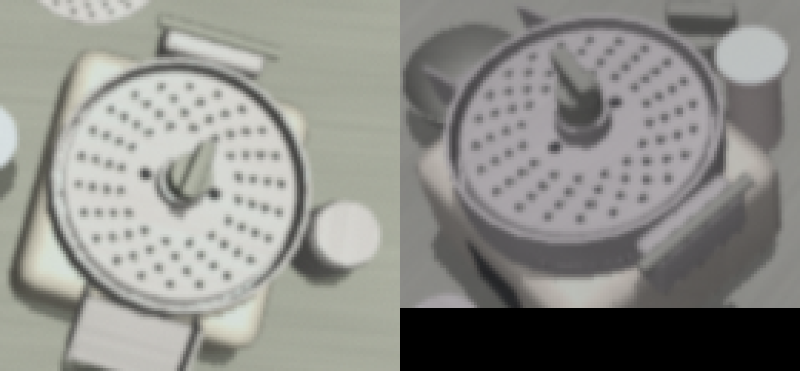

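Candidates: nuts: the one on the shredder, top (397,226), and a loose one on the bench, top (301,251), which is the larger look-alike. Discs: the one in the chamber (392,230), and a smaller one on the bench (362,147). I choose the shredder's nut and the chamber disc. The crop confirms this: the bar nut sits on the hub, with the pins beside it. Next I go above it for a wrist view.

>>> play_rows:
  commands:
    - [2.2,3.1,1.5,0,0,0,8.7]
    - [2.2,3.1,1.5,0,0,0,8.7]
    - [2.2,3.1,1.5,0,0,0,8.7]
    - [2.2,3.1,1.5,0,0,0,8.7]
    - [2.2,3.1,1.5,0,0,0,8.7]
    - [2.2,3.1,1.5,0,0,0,8.7]
    - [2.2,3.1,1.5,0,0,0,8.7]
    - [2.2,3.1,1.5,0,0,0,8.7]
    - [2.2,3.1,1.5,0,0,0,8.7]
    - [2.2,3.1,1.5,0,0,0,8.7]
    - [0,0,0,0,0,0,8.7]
    - [0,0,0,0,0,0,8.7]

```text
time: 1.6
ee_pos: [0.4622, -0.2666, 0.372]
eef_rot: [0.833, -0.553, -0.0, 0.0]
ft_force: [-0.4, -0.8, -0.1]
width: 0.0871
```

Run:
```python
from h import *
import pickle
w=cam('wrist','w1.png');pickle.dump(w,open('w.pkl','wb'))
print(ray(w,280,210),w['K'][0][0])
for p in[(.466,-.265,.205),(.466,-.265,.2565),(.468,-.268,.19)]:print(px(w,p))
```

```text
(array([ 0.53704922, -0.23417305,  0.53366845]), array([-0.26111607, -0.10502343, -0.9597469 ])) 365.7914561132395
[282.58196927 190.27537604]
[282.72956197 205.33343949]
[286.23858198 185.99179174]
```

View pics/w1.png

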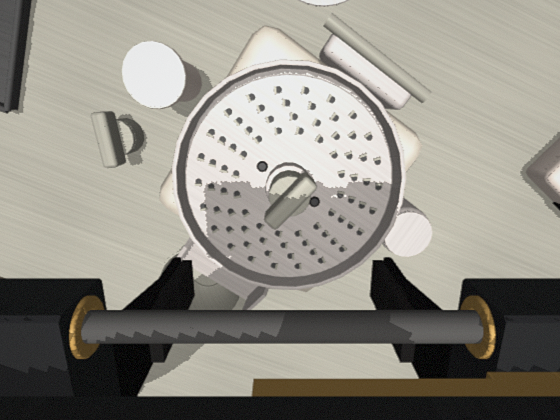

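Run:
```python
from h import *
import pickle
w=pickle.load(open('w.pkl','rb'));t,s=pickle.load(open('c.pkl','rb'))
print('pins',pt(w,262.5,166.5,.184),pt(w,314.5,202,.184),pt(w,288.5,184.3,.184))
print('hub/nut', pt(w,291,199,.2565))
# two-view height of pins: top & wrist
for (u,v),(a,b) in [((262.5,166.5),(330+145/2.857,165+174/2.857)),((314.5,202),(330+214/2.857,165+194/2.857))]:
    print(pt(w,u,v,.184),pt(t,a,b,.184))
im=cv2.resize(w['img'][145:245,240:340],None,fx=6,fy=6,interpolation=3)
cv2.imwrite('pics/nut.png',im[:,:,::-1])
```

```text
pins [ 0.47552188 -0.24008676  0.184     ] [ 0.46278206 -0.30069191  0.184     ] [ 0.46920032 -0.26996158  0.184     ]
hub/nut [ 0.47324968 -0.26895893  0.2565    ]
[ 0.47552188 -0.24008676  0.184     ] [ 0.47738687 -0.23980172  0.184     ]
[ 0.46278206 -0.30069191  0.184     ] [ 0.46485108 -0.3002302   0.184     ]
```

View pics/nut.png

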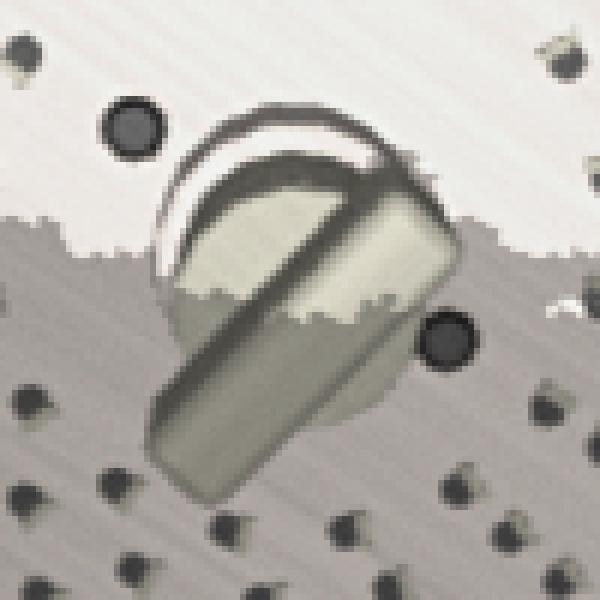

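Run:
```python
from h import *
import pickle
w=pickle.load(open('w.pkl','rb'))
P=[pt(w,240+a/6,145+b/6,.2565) for a,b in[(393,192),(460,250),(212,502),(155,440)]]
P=np.array(P);print(P.round(4),P.mean(0))
d=(P[0]+P[1]-P[2]-P[3])/2;e=(P[1]+P[2]-P[0]-P[3])/2
print(d,np.hypot(*d[:2]),np.degrees(np.arctan2(d[1],d[0])),e,np.hypot(*e[:2]),np.degrees(np.arctan2(e[1],e[0])))
s=r.read_state();print(s['joint_positions'].round(3))
```

```text
[[ 0.4936 -0.2723  0.2565]
 [ 0.49   -0.2834  0.2565]
 [ 0.4458 -0.2671  0.2565]
 [ 0.4509 -0.2568  0.2565]] [ 0.47008034 -0.26989613  0.2565    ]
[ 0.04346135 -0.01589755  0.        ] 0.046277650833195454 -20.091814470254302 [-0.00433488 -0.01067361  0.        ] 0.01152029663542389 -112.10357491147256
[ 0.737  0.113 -0.331  1.422  0.037  1.614 -0.764]
```

>>> play_rows:
  commands:
    - [0.06,-0.025,-0.7,0,0,0.1835,8.7]
    - [0.06,-0.025,-0.7,0,0,0.1835,8.7]
    - [0.06,-0.025,-0.7,0,0,0.1835,8.7]
    - [0.06,-0.025,-0.7,0,0,0.1835,8.7]
    - [0.06,-0.025,-0.7,0,0,0.1835,8.7]
    - [0.06,-0.025,-0.7,0,0,0.1835,8.7]
    - [0.06,-0.025,-0.7,0,0,0.1835,8.7]
    - [0.06,-0.025,-0.7,0,0,0.1835,8.7]
    - [0.06,-0.025,-0.7,0,0,0.1835,8.7]
    - [0.06,-0.025,-0.7,0,0,0.1835,6]
    - [0.06,-0.025,-0.7,0,0,0.1835,5]
    - [0.06,-0.025,-0.7,0,0,0.1835,5]
    - [0.06,-0.025,-0.7,0,0,0.1835,5]
    - [0,0,0,0,0,0,5]

```text
time: 3.4
ee_pos: [0.4694, -0.2702, 0.2806]
eef_rot: [0.822, 0.569, -0.0, -0.001]
ft_force: [-0.6, -0.4, 0.4]
width: 0.0516
```

Run:
```python
from h import *
import pickle
w=cam('wrist');pickle.dump(w,open('w.pkl','wb'))
print(px(w,(.4695,-.27,.2565)),px(w,(.4695,-.27,.184)))
im=cv2.resize(w['img'],None,fx=1.4,fy=1.4,interpolation=3)
cv2.imwrite('pics/w2.png',im[:,:,::-1])
s=r.read_state();print(s['joint_positions'].round(3),s['eef_rot'],s['ft_force'])
```

```text
[281.62244948 259.71278803] [281.73022968 219.81834078]
[ 0.865  0.156 -0.478  1.569  0.072  1.435  1.59 ] [ 8.23151694e-01  5.67821300e-01 -2.52002249e-04 -4.43586594e-04] [ 0.70521745 -0.13067466  0.87646613]
```

View pics/w2.png

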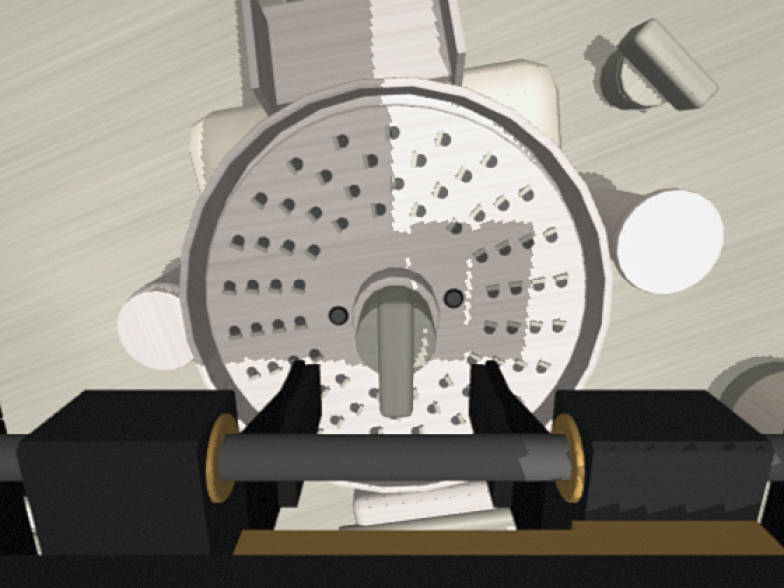

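Wrist view: the bar, top end (397,290) to (396,413), lies between the jaws and is aligned. The pins are at (338,316) and (454,298), so the axis matches the prediction. Next I descend.

>>> play_rows:
  commands:
    - [0,0,-1,0,0,0,5]
    - [0,0,-1,0,0,0,5]
    - [0,0,-1,0,0,0,5]
    - [0,0,-1,0,0,0,4]
    - [0,0,-0.3,0,0,0,3.5]
    - [0,0,-0.3,0,0,0,3]
    - [0,0,0,0,0,0,3]

```text
time: 4.32
ee_pos: [0.4706, -0.2692, 0.2356]
eef_rot: [0.822, 0.57, 0.0, 0.0]
ft_force: [0.7, 1.1, 0.4]
width: 0.0307
```

>>> play_rows:
  commands:
    - [0,0,-0.05,0,0,0,2]
    - [0,0,0,0,0,0,1.2]
    - [0,0,0,0,0,0,1.0]
    - [0,0,0,0,0,0,1.0]
  grip_force: 55

```text
time: 4.82
ee_pos: [0.4703, -0.2699, 0.2353]
eef_rot: [0.822, 0.57, -0.0, 0.0]
ft_force: [-1.4, -3.4, 2.6]
width: 0.0136
```

Run:
```python
from h import *
s=r.read_state();print(s['ee_pos'],s['ft_force'],s['torque'],s['width'])
```

```text
[ 0.47034607 -0.26989529  0.23529915] [-1.3562717  -3.44763556  2.63605168] [-0.64039867  0.19978024  0.10555662] 0.013568931408080877
```

>>> play_rows:
  commands:
    - [-0.02,-0.05,0.03,0,0,-0.08,1.0]
    - [0,0,0.03,0,0,-0.08,1.0]
    - [0,0,0.0,0,0,0,1.0]

```text
time: 5.2
ee_pos: [0.4707, -0.2692, 0.2358]
eef_rot: [0.864, 0.503, 0.0, -0.0]
ft_force: [0.4, 0.1, 1.2]
width: 0.0135
```

```bash
cat > st.py <<'E'
from h import *
from scipy.spatial.transform import Rotation as R
s=r.read_state();x=R.from_quat(s['eef_rot']).as_matrix()[:,0]
print(s['time'],s['ee_pos'].round(4),s['ft_force'].round(2),s['torque'].round(2),s['width'].round(4),'yaw',round(np.degrees(np.arctan2(x[1],x[0])),1),s['joint_positions'].round(2))
E
python3 st.py
```

```text
Traceback (most recent call last):
  File "st.py", line 4, in <module>
    print(s['time'],s['ee_pos'].round(4),s['ft_force'].round(2),s['torque'].round(2),s['width'].round(4),'yaw',round(np.degrees(np.arctan2(x[1],x[0])),1),s['joint_positions'].round(2))
                                                                                     ^^^^^^^^^^^^^^^^
AttributeError: 'float' object has no attribute 'round'
```

>>> play_rows:
  commands:
    - [0,0,0.03,0,0,-0.1,1.0]
    - [0,0,0.03,0,0,-0.1,1.0]
    - [0,0,0.0,0,0,0,1.0]

```text
time: 5.58
ee_pos: [0.4707, -0.2693, 0.2364]
eef_rot: [0.91, 0.415, 0.0, -0.0]
ft_force: [0.7, 0.6, 0.6]
width: 0.0136
```

```bash
sed -i "s/s\['width'\].round(4)/round(s['width'],4)/" st.py; python3 st.py
```

```text
5.575 [ 0.4707 -0.2693  0.2364] [0.72 0.64 0.61] [ 0.39 -0.55 -0.18] 0.0136 yaw 49.0 [ 0.84  0.17 -0.45  1.64  0.08  1.34  1.23]
```

>>> play_rows:
  commands:
    - [0,0,0.03,0,0,-0.1,1.0]
    - [0,0,0.03,0,0,-0.1,1.0]
    - [0,0,0.03,0,0,-0.1,1.0]
    - [0,0,0.0,0,0,0,1.0]

```text
time: 6.08
ee_pos: [0.47, -0.2696, 0.2368]
eef_rot: [0.961, 0.275, -0.0, -0.0]
ft_force: [0.2, 0.2, -1.8]
width: 0.0137
```

>>> play_rows:
  commands:
    - [0,0,0,0,0,-0.1,1.0]
    - [0,0,0.01,0,0,-0.1,1.0]
    - [0,0,0.0,0,0,0,1.0]

```text
time: 6.45
ee_pos: [0.4701, -0.2697, 0.237]
eef_rot: [0.984, 0.178, -0.0, -0.0]
ft_force: [-0.8, 0.7, -2.2]
width: 0.0138
```

>>> play_rows:
  commands:
    - [0,0,0,0,0,-0.1,1.0]
    - [0,0,0.01,0,0,-0.1,1.0]
    - [0,0,0.0,0,0,0,1.0]

```text
time: 6.82
ee_pos: [0.4702, -0.2697, 0.2372]
eef_rot: [0.997, 0.079, -0.0, -0.0]
ft_force: [-0.9, 0.4, -2.5]
width: 0.0134
```

>>> play_rows:
  commands:
    - [0,0,0.02,0,0,-0.1,1.0]
    - [0,0,0.01,0,0,-0.1,1.0]
    - [0,0,0.0,0,0,0,1.0]

```text
time: 7.2
ee_pos: [0.4703, -0.2697, 0.2376]
eef_rot: [1.0, -0.021, -0.0, -0.0]
ft_force: [-0.7, -0.3, -2.0]
width: 0.0134
```

>>> play_rows:
  commands:
    - [0,0,0.02,0,0,-0.1,1.0]
    - [0,0,0.02,0,0,-0.1,1.0]
    - [0,0,0.02,0,0,-0.1,1.0]
    - [0,0,0.0,0,0,0,1.0]

```text
time: 7.7
ee_pos: [0.4703, -0.2697, 0.2383]
eef_rot: [0.985, -0.17, 0.0, 0.0]
ft_force: [0.6, -0.2, -1.5]
width: 0.0133
```

>>> play_rows:
  commands:
    - [0,0,0.02,0,0,-0.1,1.0]
    - [0,0,0.02,0,0,-0.1,1.0]
    - [0,0,0.02,0,0,-0.1,1.0]
    - [0,0,0.0,0,0,0,1.0]

```text
time: 8.2
ee_pos: [0.4704, -0.2698, 0.2391]
eef_rot: [0.949, -0.315, 0.0, 0.0]
ft_force: [-0.1, -0.3, 0.3]
width: 0.0136
```

>>> play_rows:
  commands:
    - [0,0,0.03,0,0,-0.1,1.0]
    - [0,0,0.03,0,0,-0.1,1.0]
    - [0,0,0.03,0,0,-0.1,1.0]
    - [0,0,0.0,0,0,0,1.0]

```text
time: 8.7
ee_pos: [0.4704, -0.2698, 0.24]
eef_rot: [0.891, -0.454, 0.0, 0.0]
ft_force: [1.3, -0.8, 0.6]
width: 0.0137
```

>>> play_rows:
  commands:
    - [0,0,0.03,0,0,-0.1,1.0]
    - [0,0,0.03,0,0,-0.1,1.0]
    - [0,0,0.03,0,0,-0.1,1.0]
    - [0,0,0.0,0,0,0,1.0]

```text
time: 9.2
ee_pos: [0.4704, -0.2699, 0.2409]
eef_rot: [0.813, -0.582, 0.0, 0.0]
ft_force: [-1.0, -1.0, 1.3]
width: 0.0136
```

>>> play_rows:
  commands:
    - [0,0,0.04,0,0,-0.1,1.0]
    - [0,0,0.03,0,0,-0.1,1.0]
    - [0,0,0.03,0,0,-0.1,1.0]
    - [0,0,0.0,0,0,0,1.0]

```text
time: 9.7
ee_pos: [0.4704, -0.2699, 0.2419]
eef_rot: [0.717, -0.697, 0.0, 0.0]
ft_force: [-0.3, -0.2, 2.8]
width: 0.0135
```

>>> play_rows:
  commands:
    - [0,0,0.05,0,0,-0.05,1.0]
    - [0,0,0.05,0,0,-0.05,1.0]
    - [0,0,0.0,0,0,0,1.0]

```text
time: 10.07
ee_pos: [0.4701, -0.2697, 0.2424]
eef_rot: [-0.682, 0.732, 0.0, -0.0]
ft_force: [-0.6, -1.0, -0.3]
width: 0.0135
```

```bash
python3 st.py
```

```text
10.075 [ 0.4701 -0.2697  0.2424] [-0.62 -1.01 -0.27] [-0.15  0.13  0.04] 0.0135 yaw -94.1 [ 0.67  0.15 -0.26  1.64  0.04  1.35 -1.24]
```

>>> play_rows:
  commands:
    - [0,0,0.05,0,0,-0.05,1.0]
    - [0,0,0.05,0,0,-0.05,1.0]
    - [0,0,0.0,0,0,0,1.0]

```text
time: 10.45
ee_pos: [0.4702, -0.2694, 0.2433]
eef_rot: [-0.644, 0.765, 0.0, -0.0]
ft_force: [0.1, -0.5, -0.8]
width: 0.0138
```

>>> play_rows:
  commands:
    - [0,0,0.08,0,0,-0.05,1.0]
    - [0,0,0.08,0,0,0,1.0]
    - [0,0,0.0,0,0,0,1.0]

```text
time: 10.82
ee_pos: [0.4703, -0.2696, 0.2452]
eef_rot: [-0.624, 0.781, 0.0, -0.0]
ft_force: [0.6, 0.2, -1.7]
width: 0.0134
```

>>> play_rows:
  commands:
    - [0,0,0.2,0,0,0,1.0]
    - [0,0,0.2,0,0,0,1.0]
    - [0,0,0.3,0,0,0,1.0]
    - [0,0,0.0,0,0,0,1.0]

```text
time: 11.32
ee_pos: [0.4705, -0.2698, 0.2527]
eef_rot: [-0.623, 0.782, -0.0, 0.0]
ft_force: [-0.4, -0.1, -2.4]
width: 0.0135
```

>>> play_rows:
  commands:
    - [0,0,1.5,0,0,0,1.0]
    - [0,0,2.5,0,0,0,1.0]
    - [0.1,2.2,1,0,0,0.1,1.0]
    - [0.3,4.3,0,0,0,0.15,1.0]
    - [0.34,5.3,0,0,0,0.15,1.0]
    - [0.34,5.3,0,0,0,0.15,1.0]
    - [0.34,5.3,0,0,0,0.15,1.0]
    - [0.34,5.3,0,0,0,0.15,1.0]
    - [0.34,5.3,0,0,0,0.15,1.0]
    - [0.34,5.3,0,0,0,0.15,1.0]
    - [0.34,5.3,0,0,0,0.15,1.0]
    - [0.34,5.3,0,0,0,0.15,1.0]
    - [0.34,5.3,0,0,0,0.15,1.0]
    - [0.34,5.3,0,0,0,0.15,1.0]
    - [0.34,5.3,0,0,0,0.1,1.0]
    - [0.2,3.2,0,0,0,0,1.0]
    - [0.1,1.5,0,0,0,0,1.0]
    - [0,0,0,0,0,0,1.0]

```text
time: 13.58
ee_pos: [0.5146, 0.4256, 0.3025]
eef_rot: [1.0, 0.027, -0.0, -0.0]
ft_force: [-0.9, -0.5, -1.2]
width: 0.0134
```

```bash
python3 st.py
```

```text
13.575 [0.5146 0.4256 0.3025] [-0.95 -0.48 -1.24] [-0.01 -0.12  0.01] 0.0134 yaw 3.1 [-0.24  0.52 -0.81  1.16  0.37  1.6  -0.92]
```

>>> play_rows:
  commands:
    - [0,0,-2,0,0,0,1.0]
    - [0,0,-4,0,0,0,1.0]
    - [0,0,-4,0,0,0,1.0]
    - [0,0,-4,0,0,0,1.0]
    - [0,0,-4,0,0,0,1.0]
    - [0,0,-4,0,0,0,1.0]
    - [0,0,-2.4,0,0,0,1.0]
    - [0,0,-1.2,0,0,0,1.0]
    - [0,0,-0.3,0,0,0,1.0]
    - [0,0,0,0,0,0,1.0]

```text
time: 14.82
ee_pos: [0.5154, 0.4253, 0.0444]
eef_rot: [1.0, 0.026, 0.001, -0.0]
ft_force: [-0.2, -0.5, -1.2]
width: 0.0141
```

```bash
python3 - <<'E'
from h import *
t=cam('top');s=cam('scene')
print(px(t,(.5276,.2397,.003)),px(t,(.515,.4256,.003)))
im=np.hstack([cv2.resize(t['img'][110:290,70:450],(400,190)),cv2.resize(s['img'][120:260,180:460],(400,200))[:190]])
im=cv2.resize(im,None,fx=1,fy=1);cv2.imwrite('pics/p1.png',im[:,:,::-1])
E
python3 st.py
```

```text
[203.34030833 205.7616897 ] [138.87059447 204.68764568]
14.925 [0.5152 0.4256 0.0445] [-0.16 -0.9  -1.59] [-0.05 -0.06 -0.07] 0.0137 yaw 3.1 [-0.24  0.69 -0.74  1.49  0.49  1.15 -1.01]
```

View pics/p1.png

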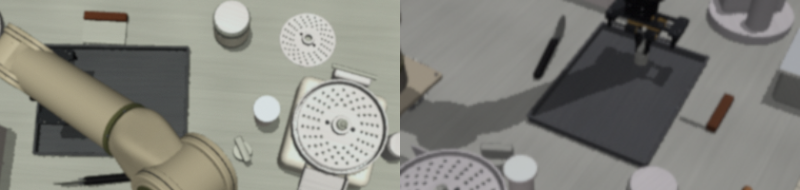

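The nut is held over the pan's far end, and the spindle is bare at (341,125) in the left half. Next I lower by feel.

>>> play_rows:
  commands:
    - [0,0,-0.3,0,0,0,1.0]
    - [0,0,-0.2,0,0,0,1.0]
    - [0,0,-0.1,0,0,0,1.0]
    - [0,0,0,0,0,0,1.0]

```text
time: 15.42
ee_pos: [0.5147, 0.4252, 0.0372]
eef_rot: [1.0, 0.027, -0.0, 0.0]
ft_force: [-0.1, -0.0, -1.6]
width: 0.0133
```

>>> play_rows:
  commands:
    - [0,0,-0.08,0,0,0,1.0]
    - [0,0,-0.08,0,0,0,1.0]
    - [0,0,0,0,0,0,1.0]

```text
time: 15.8
ee_pos: [0.5147, 0.4253, 0.0356]
eef_rot: [1.0, 0.027, 0.0, 0.0]
ft_force: [-0.5, 0.5, -1.1]
width: 0.0136
```

>>> play_rows:
  commands:
    - [0,0,-0.08,0,0,0,1.0]
    - [0,0,-0.05,0,0,0,1.0]
    - [0,0,0,0,0,0,1.0]

```text
time: 16.18
ee_pos: [0.5148, 0.4254, 0.0353]
eef_rot: [1.0, 0.027, 0.0, 0.0]
ft_force: [-1.6, -2.8, 7.1]
width: 0.0133
```

>>> play_rows:
  commands:
    - [0,0,0.06,0,0,0,1.0]
    - [0,0,0,0,0,0,2.0]
    - [0,0,0,0,0,0,3.5]
    - [0,0,0,0,0,0,5]
    - [0,0,1,0,0,0,6]
    - [0,0,3,0,0,0,6]
    - [0,0,4,0,0,0,6]
    - [0,0,5,0,0,0,6]
    - [0,0,5,0,0,0,6]
    - [0,-2,5,0,0,0,6]
    - [0,-4,3,0,0,0,6]
  grip_force: 40

```text
time: 17.55
ee_pos: [0.5139, 0.3667, 0.2984]
eef_rot: [1.0, 0.028, 0.001, -0.001]
ft_force: [1.6, -0.2, -0.6]
width: 0.0596
```

```bash
python3 - <<'E'
from h import *
import pickle
w=cam('wrist','w3.png');pickle.dump(w,open('w3.pkl','wb'))
print(px(w,(.5148,.4254,.0035)),px(w,(.5148,.4254,.0575)))
E
python3 st.py
```

```text
[285.41199569 123.90001307] [285.9849998  126.57310832]
17.6 [0.5168 0.3614 0.3022] [ 3.37 -0.82  3.96] [-0.01 -0.4  -0.05] 0.06 yaw 2.9 [-0.1   0.43 -0.83  1.29  0.31  1.55 -0.83]
```

View pics/w3.png

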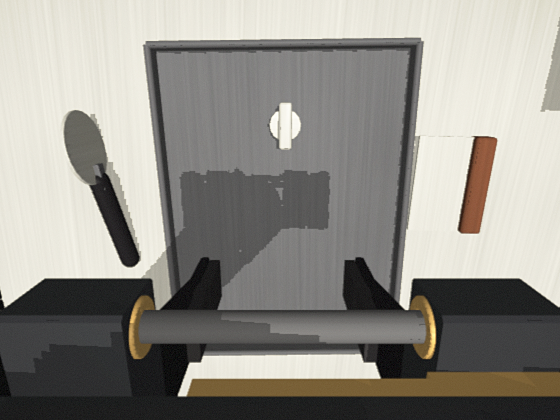

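Picture: the nut stands upright on the pan floor at (285,125). Next I return for the disc.

>>> play_rows:
  commands:
    - [-0.15,-2.2,0,0,0,0,7]
    - [-0.3,-4.3,0,0,0,-0.02,7]
    - [-0.36,-5.3,0,0,0,-0.02,7]
    - [-0.36,-5.3,0,0,0,-0.02,7]
    - [-0.36,-5.3,0,0,0,-0.02,7]
    - [-0.36,-5.3,0,0,0,-0.02,7]
    - [-0.36,-5.3,0,0,0,-0.02,7]
    - [-0.36,-5.3,0,0,0,-0.02,7]
    - [-0.36,-5.3,0,0,0,-0.02,7]
    - [-0.36,-5.3,0,0,0,-0.02,7]
    - [-0.36,-5.3,0,0,0,-0.02,7]
    - [-0.36,-5.3,0,0,0,-0.02,7]
    - [-0.3,-2.5,0,0,0,-0.02,7]
    - [-0.2,-1.1,0,0,0,-0.02,7]
    - [0,0,0,0,0,0,7]

```text
time: 19.48
ee_pos: [0.4695, -0.2649, 0.2952]
eef_rot: [0.995, -0.103, 0.0, -0.0]
ft_force: [1.2, -0.1, 0.2]
width: 0.0697
```

```bash
python3 st.py;python3 - <<'E'
from h import *
w=cam('wrist','w4.png')
print(px(w,(.4697,-.2698,.2045)),px(w,(.4697,-.2698,.221)),px(w,(.4697,-.2698,.1845)))
import pickle;pickle.dump(w,open('w4.pkl','wb'))
E
```

```text
19.475 [ 0.4695 -0.2649  0.2952] [ 1.16 -0.07  0.16] [ 0.04 -0.1   0.02] 0.0697 yaw -11.8 [ 0.81  0.14 -0.42  1.55  0.06  1.46  0.18]
[284.51210269 227.58721088] [284.68619666 235.42810768] [284.3267938  219.24121316]
```

View pics/w4.png

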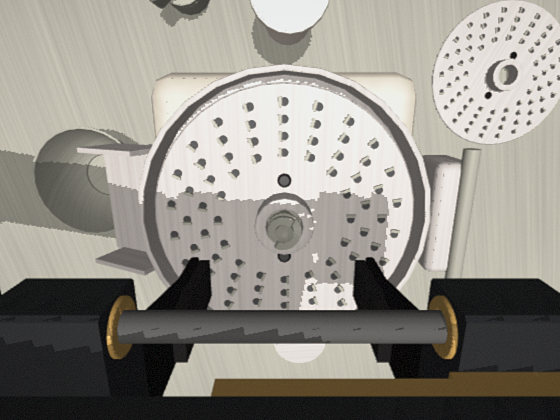

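The spindle is bare at (284,235), with the pins at (284,181) and (284,257). All are where predicted, and the jaws lie across the pins' line.

>>> play_rows:
  commands:
    - [0.02,-0.25,-1.5,0,0,0,7]
    - [0,-0.24,-2.5,0,0,0,7]
    - [0,0,-2.5,0,0,0,7]
    - [0,0,-2,0,0,0,6.5]
    - [0,0,-1.2,0,0,0,6]
    - [0,0,-0.6,0,0,0,6]
    - [0,0,0,0,0,0,5.5]

```text
time: 20.4
ee_pos: [0.4695, -0.2705, 0.192]
eef_rot: [0.995, -0.103, 0.0, -0.0]
ft_force: [0.0, -0.1, 0.3]
width: 0.0572
```

>>> play_rows:
  commands:
    - [0.02,0.05,-0.15,0,0,0,5.2]
    - [0,0,-0.1,0,0,0,5]
    - [0,0,0,0,0,0,5]

```text
time: 20.78
ee_pos: [0.4697, -0.2701, 0.1896]
eef_rot: [0.995, -0.103, 0.0, 0.0]
ft_force: [0.2, 1.3, -0.0]
width: 0.0505
```

>>> play_rows:
  commands:
    - [0,0,-0.15,0,0,0,5]
    - [0,0,0,0,0,0,4.5]
    - [0,0,0,0,0,0,4.2]
    - [0,0,0,0,0,0,4.0]
    - [0,0,0,0,0,0,4.0]
  grip_force: 45

```text
time: 21.4
ee_pos: [0.4698, -0.2702, 0.188]
eef_rot: [0.995, -0.103, 0.0, 0.0]
ft_force: [1.2, -1.1, -0.9]
width: 0.0421
```

```bash
python3 st.py
```

```text
21.4 [ 0.4698 -0.2702  0.188 ] [ 1.24 -1.1  -0.93] [-0.12 -0.37  0.06] 0.0421 yaw -11.8 [ 0.81  0.2  -0.42  1.71  0.09  1.25  0.16]
```

>>> play_rows:
  commands:
    - [0,0,0.2,0,0,0,4.0]
    - [0,0,0.3,0,0,0,4.0]
    - [0,0,0.3,0,0,0,4.0]
    - [0,0,0,0,0,0,4.0]

```text
time: 21.9
ee_pos: [0.4697, -0.2702, 0.1962]
eef_rot: [0.995, -0.103, 0.0, 0.0]
ft_force: [-0.1, 0.1, -3.5]
width: 0.0423
```

>>> play_rows:
  commands:
    - [0,0,0.6,0,0,0,4.0]
    - [0,0,0.8,0,0,0,4.0]
    - [0,0,0.8,0,0,0,4.0]
    - [0,0,0.8,0,0,0,4.0]
    - [0,0,0.8,0,0,0,4.0]
    - [0,0,1.2,0,0,0,4.0]
    - [0,0,1.5,0,0,0,4.0]
    - [0,0,0,0,0,0,4.0]

```text
time: 22.9
ee_pos: [0.4703, -0.2704, 0.2626]
eef_rot: [0.995, -0.103, 0.001, 0.001]
ft_force: [0.7, 0.5, -3.5]
width: 0.0424
```

```bash
python3 st.py;python3 - <<'E'
from h import *
import pickle
w=cam('wrist','w5.png')
c=pickle.load(open('w3.pkl','rb'));t,_=pickle.load(open('c.pkl','rb'))
m=(t['img'].max(2)<75).astype('uint8');m[:, :95]=0;m[:,260:]=0;m[:140]=0;m[270:]=0
k=max(cv2.findContours(m,0,1)[0],key=cv2.contourArea)
R=cv2.minAreaRect(k);print(R)
b=cv2.boxPoints(R);P=np.array([pt(t,*q,.02) for q in b]);print(P.round(3),P.mean(0))
print([pt(c,u,v,.003).round(3) for u,v in[(160,55),(410,50)]])
E
```

```text
22.9 [ 0.4703 -0.2704  0.2626] [ 0.71  0.55 -3.55] [-0.05 -0.09  0.04] 0.0424 yaw -11.8 [ 0.81  0.16 -0.42  1.6   0.06  1.39  0.18]
((175.23092651367188, 204.9136199951172), (144.96414184570312, 103.93685150146484), 0.9391909241676331)
[[0.358 0.502 0.02 ]
 [0.66  0.545 0.02 ]
 [0.688 0.123 0.02 ]
 [0.386 0.098 0.02 ]] [0.52307947 0.31725832 0.02      ]
[array([0.366, 0.494, 0.003]), array([0.653, 0.516, 0.003])]
```

View pics/w5.png

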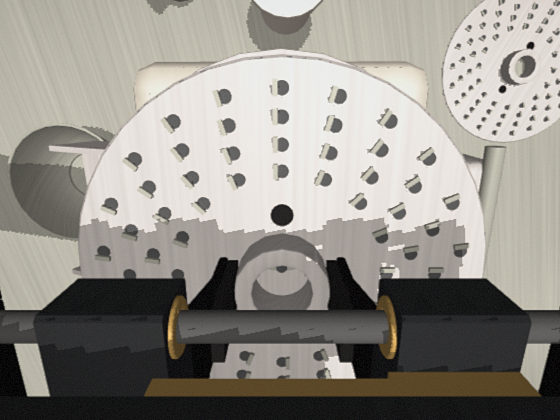

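The disc is clear of the spindle and hanging level. Now I carry it over the near half of the pan.

>>> play_rows:
  commands:
    - [0.1,1.5,0,0,0,0,4.0]
    - [0.3,2.5,0,0,0,0,4.0]
    - [0.4,3.5,0,0,0,0,4.0]
    - [0.5,4,0,0,0,0,4.0]
    - [0.5,4,0,0,0,0,4.0]
    - [0.5,4,0,0,0,0,4.0]
    - [0.5,4,0,0,0,0,4.0]
    - [0.5,4,0,0,0,0,4.0]
    - [0.5,4,0,0,0,0,4.0]
    - [0.5,4,0,0,0,0,4.0]
    - [0.5,4,0,0,0,0,4.0]
    - [0.4,4,0,0,0,0,4.0]
    - [0.3,3.5,0,0,0,0,4.0]
    - [0.2,2.5,0,0,0,0,4.0]
    - [0.1,1.5,0,0,0,0,4.0]
    - [0,0.5,0,0,0,0,4.0]
    - [0,0,0,0,0,0,4.0]

```text
time: 25.08
ee_pos: [0.5276, 0.2444, 0.2608]
eef_rot: [0.995, -0.103, -0.0, 0.0]
ft_force: [-0.2, -0.0, -3.5]
width: 0.0424
```

>>> play_rows:
  commands:
    - [0,0,-1.5,0,0,0,4.0]
    - [0,0,-3,0,0,0,4.0]
    - [0,0,-3.5,0,0,0,4.0]
    - [0,0,-3.5,0,0,0,4.0]
    - [0,0,-3.5,0,0,0,4.0]
    - [0,0,-3.5,0,0,0,4.0]
    - [0,0,-2.5,0,0,0,4.0]
    - [0,0,-1.5,0,0,0,4.0]
    - [0,0,-0.8,0,0,0,4.0]
    - [0,0,-0.3,0,0,0,4.0]
    - [0,0,0,0,0,0,4.0]

```text
time: 26.45
ee_pos: [0.528, 0.245, 0.0255]
eef_rot: [0.995, -0.103, 0.0, -0.0]
ft_force: [-0.5, 0.7, -3.3]
width: 0.0423
```

```bash
python3 st.py;python3 - <<'E'
from h import *
w=cam('wrist','w6.png')
E
```

```text
26.45 [0.528  0.245  0.0255] [-0.53  0.73 -3.33] [ 0.   -0.1   0.03] 0.0423 yaw -11.8 [ 0.06  0.53 -0.72  1.75  0.41  1.01 -1.01]
```

View pics/w6.png

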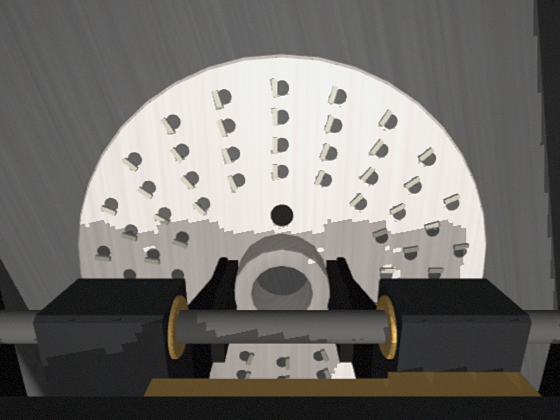

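The disc is inside the pan walls, which show at (20,300) and (545,200), and it is level. Lowering by feel.

>>> play_rows:
  commands:
    - [0,0,-0.6,0,0,0,4.0]
    - [0,0,-0.4,0,0,0,4.0]
    - [0,0,-0.2,0,0,0,4.0]
    - [0,0,0,0,0,0,4.0]

```text
time: 27.0
ee_pos: [0.5275, 0.2449, 0.0128]
eef_rot: [0.995, -0.103, -0.0, 0.0]
ft_force: [-0.1, -0.6, -3.7]
width: 0.0421
```

>>> play_rows:
  commands:
    - [0,0,-0.1,0,0,0,4.0]
    - [0,0,-0.08,0,0,0,4.0]
    - [0,0,0,0,0,0,4.0]

```text
time: 27.38
ee_pos: [0.5276, 0.2449, 0.0112]
eef_rot: [0.995, -0.103, 0.0, -0.0]
ft_force: [0.5, -0.2, -4.2]
width: 0.0423
```

>>> play_rows:
  commands:
    - [0,0,-0.07,0,0,0,4.0]
    - [0,0,0,0,0,0,4.0]

```text
time: 27.62
ee_pos: [0.5277, 0.2449, 0.0105]
eef_rot: [0.995, -0.103, 0.0, -0.0]
ft_force: [0.6, 0.1, -2.4]
width: 0.0421
```

>>> play_rows:
  commands:
    - [0,0,-0.06,0,0,0,4.0]
    - [0,0,0,0,0,0,4.0]

```text
time: 27.88
ee_pos: [0.5277, 0.2449, 0.0105]
eef_rot: [0.995, -0.103, 0.0, 0.0]
ft_force: [-2.7, -1.3, 5.8]
width: 0.0428
```

Contact. Now I release and retreat toward the robot's side.

>>> play_rows:
  commands:
    - [0,0,0.03,0,0,0,4.4]
    - [0,0,0,0,0,0,5]
    - [0,0,0,0,0,0,5.5]
    - [0,0,0.3,0,0,0,5.8]
    - [0,0,1,0,0,0,6]
    - [0,0,3,0,0,0,6]
    - [0,0,4,0,0,0,6]
    - [0,0,5,0,0,0,6]
    - [0,0,5,0,0,0,6]
    - [0,-3,5,0,0,0,6]
    - [0,-5,4,0,0,0,6]
    - [0,-5,0,0,0,0,6]
    - [0,-5,0,0,0,0,6]
    - [0,-5,0,0,0,0,6]
    - [0,-5,0,0,0,0,6]
    - [0,-5,0,0,0,0,6]
    - [0,0,0,0,0,0,6]
    - [0,0,0,0,0,0,6]

```text
time: 30.12
ee_pos: [0.5276, -0.0831, 0.2828]
eef_rot: [0.995, -0.103, 0.0, -0.0]
ft_force: [0.2, -0.1, 0.2]
width: 0.0599
```

```bash
python3 st.py;python3 - <<'E'
from h import *
s=cam('scene');t=cam('top')
im=np.hstack([t['img'][:,60:460],s['img'][:,160:]]);cv2.imwrite('pics/end.png',im[:,:,::-1])
E
```

```text
30.125 [ 0.5276 -0.0831  0.2828] [ 0.17 -0.06  0.18] [ 0.05 -0.09  0.01] 0.0599 yaw -11.8 [ 0.63  0.15 -0.63  1.58  0.09  1.44 -0.2 ]
```

View pics/end.png

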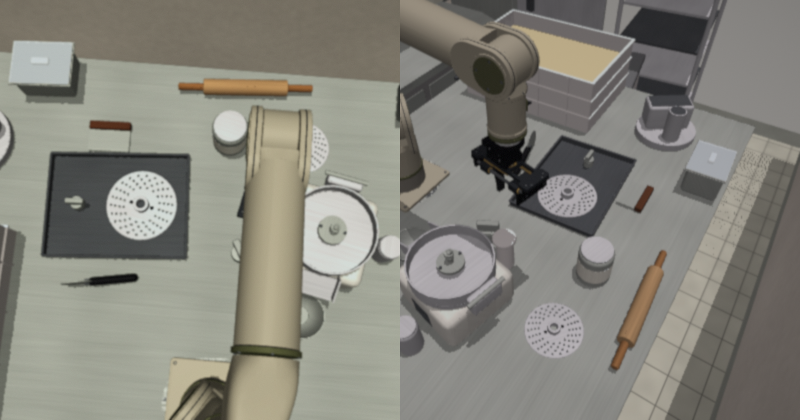

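The disc lies flat in the pan with its hub up, at (141,205). The nut stands beside it at (75,202), and the bystanders are in place. Handing in.

```bash
python3 -c "from bench import r;print(r.close_job())"
```

```text
the job is handed in; nothing more can be done
None
```

I unscrewed the nut clockwise by about 2.9 rad and followed its climb, about 7 mm in all. The vertical force I read while turning stayed under 3 N. A gentle lift showed only the nut's weight, so I lifted it clear and set it upright on the pan floor. Contact there read about 7 N before I let go.

I then gripped the disc by its hub, lifted it straight off and set it flat in the near half of the pan, hub up. Contact read about 6 N.

The last pictures show the disc flat and the nut standing well apart from it. The spindle is bare and the other things I could see are where they were, though the arm hid part of the bench in the top view. The gripper was clear of everything, and the job took about 30 s.

One reading disagreed: the gripper read 42 mm on the 44 mm hub, but the hold was firm and the disc stayed level.

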